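Click the lid of the food box shut all round

TASK

The grey lid lies on the clear food box, but all four sections of its rim have sprung up. Press the rim sections down with the fingertips one after another, working round the box until every one clicks shut and stays flush; then move clear. Do not pick up or shove the box, leave it standing where it is, and leave the other things on the worktop alone.

Things in the scene. Friction and masses are not known exactly. Their poses are not given: they have to be found in the camera images.
- snap_box: loose clear food box, flat grey snap lid, 130 x 170 x 73 mm (170 along y), 0.6 kg; origin: centre of its underside, z up; at yaw 0 its x points away from the robot (turned up to 0.45 rad). The fixed middle and corners of the lid have their top at z = 0.070. Between the corners, one rim section per side, hinged 31 mm in from the edge; at the start the outer edges stand 11 mm too high
- near_section (a joint): angle (rad) of the rim section on the box's -x side (104 mm long, 31 mm deep, outer edge 65 mm from the box's middle): 0 = shut, flush, on a hard stop; 0.36 = sprung up. Stays in either place. Pressed down on its pad with 6 to 11 N it gives way, and past about 0.12 it snaps to 0 by itself; let go before that it stays up or part way up
- near_section_pad (a point): middle of the top face of the raised ribbed thumb pad (44 x 16 mm, 3 mm proud) on the -x section, 11 mm in from its outer edge: the place to press straight down. When shut it lies at (-0.054, 0, 0.073) in the box's frame; sprung up it is about 7 mm higher
- far_section (a joint): angle (rad) of the rim section on the box's +x side (104 mm long, 31 mm deep, outer edge 65 mm from the box's middle): 0 = shut, flush, on a hard stop; 0.36 = sprung up. Stays in either place. Pressed down on its pad with 6 to 11 N it gives way, and past about 0.12 it snaps to 0 by itself; let go before that it stays up or part way up
- far_section_pad (a point): middle of the top face of the raised ribbed thumb pad (44 x 16 mm, 3 mm proud) on the +x section, 11 mm in from its outer edge: the place to press straight down. When shut it lies at (0.054, 0, 0.073) in the box's frame; sprung up it is about 7 mm higher
- right_section (a joint): angle (rad) of the rim section on the box's -y side (64 mm long, 31 mm deep, outer edge 85 mm from the box's middle): 0 = shut, flush, on a hard stop; 0.36 = sprung up. Stays in either place. Pressed down on its pad with 6 to 11 N it gives way, and past about 0.12 it snaps to 0 by itself; let go before that it stays up or part way up
- right_section_pad (a point): middle of the top face of the raised ribbed thumb pad (44 x 16 mm, 3 mm proud) on the -y section, 11 mm in from its outer edge: the place to press straight down. When shut it lies at (0, -0.074, 0.073) in the box's frame; sprung up it is about 7 mm higher
- left_section (a joint): angle (rad) of the rim section on the box's +y side (64 mm long, 31 mm deep, outer edge 85 mm from the box's middle): 0 = shut, flush, on a hard stop; 0.36 = sprung up. Stays in either place. Pressed down on its pad with 6 to 11 N it gives way, and past about 0.12 it snaps to 0 by itself; let go before that it stays up or part way up
- left_section_pad (a point): middle of the top face of the raised ribbed thumb pad (44 x 16 mm, 3 mm proud) on the +y section, 11 mm in from its outer edge: the place to press straight down. When shut it lies at (0, 0.074, 0.073) in the box's frame; sprung up it is about 7 mm higher
- sample_tub: bystander: clear tub with a closed, rounded green lid, 119 x 155 x 70 mm, loose; origin at the centre of its underside. It and the snap box swap places between starts
- sample_pot: bystander: small round tapered pot, 72 mm wide, 71 mm high, loose; origin under its centre
- honey_jar: bystander: jar with a red screw cap, 65 mm wide, 100 mm high, loose; origin under its centre
- marker: bystander: felt marker lying down, 14 x 130 x 14 mm, loose; origin under its middle
- tape_roll: bystander: flat roll of tape, 73 mm wide, 19 mm high, loose; origin under its centre

How it is judged:
By the outcome, as a careful person would: the job done as asked, in the order asked, and still so for the second after the job is handed in, with the robot touching nothing.
It also fails if it takes over 48 s, if anything falls off the work surface, if the arm or the gripper's body presses on something with over 40 N, if the wrist force passes 120 N, or if a joint passes its speed limit or range.

ROBOT

A 7-joint arm with a two-finger parallel gripper is mounted at the origin on a cart in front of the work surface, level with it; the furniture and walls round the work are solid. World frame = base frame: x ahead of the robot, y to its left, z up, the work surface at z = 0. Lengths are in m, angles in rad, forces in N, time in s.
With the tool pointing down it reaches from about 0.4 to 0.85 m from the base axis. Payload 10.4 kg.
Tool frame: the origin (TCP) lies at the very end of the fingers, on their centre line; the grasp point (between the pads) lies 19 mm behind it (manip.tcp_to_grasp is the distance from the TCP to the grasp point, in m); x points along the fingers, y is the direction in which the jaws open and shut, and the axes are right-handed (so a half turn about x gives the same grasp; the last joint's range is limited). The gripper opens to 85 mm and grips with 20 to 120 N. Pads are 22 mm wide; open, the fingers measure 114 mm over their backs; the gripper's body (76 mm by 85 mm) begins 54 mm behind the grasp point. The pads swing forward as they close: fully open they stand 13 mm farther back than shut.
Start: joints at [1.095, 0.332, -0.065, 1.46, 0.022, 1.35, -0.088], TCP at [0.273, -0.562, 0.231] pointing down, gripper open.
Joint ranges: [-2.6, 2.6], [-0.5, 2.12], [-1.47, 1.34], [0.16, 2.42], [-1.27, 4.41], [0.06, 2.06], [-2.6, 2.6]. Speed limits (rad/s): [2.22, 2.22, 2.79, 2.79, 3.14, 3.14, 3.14].

INTERFACE

Orientations are given as a unit quaternion [x, y, z, w].
In Python, from workcell import manip, cams, hand_in gives the robot as it stands.
- The arm moves only by the shell command python3 -m handwheel 'ROWS' [FORCE]. ROWS is text: rows parted by semicolons, each of 7 numbers parted by spaces: the shift along the tool's x, y, z in mm, then the turn, a rotation vector about the tool's x, y, z in rad, then the finger opening in mm, from 0 to 85.4. A call has 1 to 8 rows; each row shifts and turns the commanded pose from where the row before left it, along the tool's axes as they then stand; what a row does not reach is not made up. A row lasts 1/10 s, in which the tool goes at most 50 mm and 8.59 degrees, less where a joint would pass 70% of its speed; a pose out of reach is approached as far as the arm can. A call with a gripper value outside its range is refused whole. The fingers move at their own pace and stop on an object; FORCE is the grip in N (left out, the last holds). Time passes only in rows, so rows that do not move let the fingers close. It gives the time, the measured TCP pose, the force and the opening at its end, in the units of the state.
- manip.get_obs(): the state, without advancing time (a new reading comes with each control period).
- cams.camera(name): name is "scene" or "top" or "wrist"; returns a dict with "color" (384x512x3 uint8, blue, green, red), "depth" (384x512 float32, m along the optical axis (not along the pixel's ray), 0 where there is no reading), "camera_matrix" (3x3 intrinsics, pixels), "origin" and "attitude" of the camera in the world; the wrist camera has in their place "T_tool_cam" (4x4, takes a point from camera to tool coordinates, whose origin is the TCP and whose axes are the tool frame's). Camera axes: x right, y down, z forward; pixel columns grow to the right and rows downward; lengths in m; the calibration is good to about 2 mm. A picture is of the moment at which its call begins: read the wrist's pose just before it.
- hand_in(): hands the job in, once; it reports no verdict.
Trained networks look in the newest picture that a camera, given by its name, has taken for a name from the list of things; names that differ only in an ending like _2 or _b are one class to them, and where a whole thing is asked for, a point or a joint stands for the part that bears it (a point fixed in the world has none). Each returns a list of dicts, best first, with "conf" (0 to 1); they miss things now and then, are a little off and sometimes report something else, mostly with a low value. They report only what shows in the picture. A call takes as long as a camera call.
- cams.recognise(camera, thing): "box" ([left, top, width, height] in pixels, round what is visible of it).
- cams.outline_of(camera, thing): "region" (384x512 bool, what is visible of it) and "box" ([left, top, width, height] in pixels, round what is visible of it).
The state is a dict: "clock": time; "joint_pos": joint angles; "joint_velocities": joint speeds; "tau": joint torques, N m; "position": TCP position; "ee_rot": TCP orientation; "ft_force": force on the tool from outside, world axes, zero at the start; "torque": the same for the moment, N m; "grip_width": opening from 0.0 (shut) to 1.0 (fully open).
Only numpy, scipy, OpenCV 4.12 (cv2) and the standard library are available. Lean on these libraries where they do the work, as an engineer would, in place of code of your own. Each camera call takes 0.05 s, during which the arm holds its last target.

## Working session

There is one attempt and no reset: what is moved stays moved. The work goes in short steps, Python scripts to look and compute and a shell command to move; the robot and the scene stay as the last step left them, time stands still between calls to the robot, and variables do not carry over. Pictures are saved under pics/ and viewed, and the job is handed in when it is done.

```bash
mkdir -p pics; ls
python3 - <<'E'
from workcell import manip, cams
import cv2,numpy as np
o=manip.get_obs(); print({k:np.round(v,3) for k,v in o.items()}); print(manip.tcp_to_grasp)
for n in ["scene","top"]:
    c=cams.camera(n); cv2.imwrite(f"pics/{n}0.png",c["color"]); np.savez(f"{n}0.npz",**c)
    print(n,c["origin"],c["attitude"],c["camera_matrix"])
    for t in ["snap_box","near_section_pad","far_section_pad","left_section_pad","right_section_pad","sample_tub","honey_jar","sample_pot"]:
        print(t,[(d["box"],round(d["conf"],2)) for d in cams.recognise(n,t)][:3]) if n=="top" else 0
print(manip.get_obs()["clock"])
E
```

```text
pics
{'clock': np.float64(0.0), 'joint_pos': array([ 1.095,  0.333, -0.065,  1.461,  0.022,  1.35 , -0.089]), 'joint_velocities': array([-0.002,  0.002, -0.   , -0.001,  0.   , -0.001, -0.001]), 'tau': array([ 1.0000e-03, -6.2545e+01,  5.0000e-02, -3.9161e+01,  1.6000e-02,
        1.0000e-02,  0.0000e+00]), 'position': array([ 0.273, -0.562,  0.231]), 'ee_rot': array([-0.689, -0.159,  0.689, -0.158]), 'ft_force': array([ 0.465,  0.359, -0.114]), 'torque': array([-0.021, -0.016,  0.017]), 'grip_width': np.float64(1.002)}
0.0187
scene [-0.04057821  0.85785074  1.0818593 ] [-0.23970501  0.88903864 -0.3761883   0.10312206] [[490.54638845   0.         265.14970933]
 [  0.         490.54638845 193.05086907]
 [  0.           0.           1.        ]]
top [ 0.19875625 -0.01480563  1.52438666] [-0.7015837   0.7051047  -0.07167982  0.07395734] [[428.50120776   0.         251.50791906]
 [  0.         428.50120776 196.53783458]
 [  0.           0.           1.        ]]
snap_box [([129.1, 176.6, 60.3, 54.4], 0.73)]
near_section_pad [([148.0, 208.6, 31.8, 20.5], 0.71), ([139.3, 182.2, 30.0, 21.0], 0.45)]
far_section_pad [([139.4, 183.8, 29.4, 18.2], 0.61)]
left_section_pad [([131.5, 208.6, 17.2, 15.9], 0.68), ([196.1, 226.9, 24.0, 20.3], 0.24)]
right_section_pad [([169.4, 186.9, 17.2, 22.1], 0.74), ([136.5, 182.3, 32.5, 19.2], 0.19)]
sample_tub [([239.6, 174.8, 44.0, 42.3], 0.74), ([129.1, 177.7, 58.9, 52.2], 0.19)]
honey_jar [([191.6, 152.1, 20.8, 29.5], 0.66), ([139.6, 184.7, 30.2, 19.4], 0.35), ([147.4, 207.0, 30.5, 21.1], 0.28)]
sample_pot [([196.8, 228.7, 24.3, 16.7], 0.85)]
0.5
```

Run:
```python
import cv2
t=cv2.imread("pics/top0.png"); s=cv2.imread("pics/scene0.png")
cv2.imwrite("pics/top0z.png",cv2.resize(t[130:280,100:300],None,fx=4,fy=4,interpolation=cv2.INTER_CUBIC))
```

```text
(no output)
```

View pics/top0z.png

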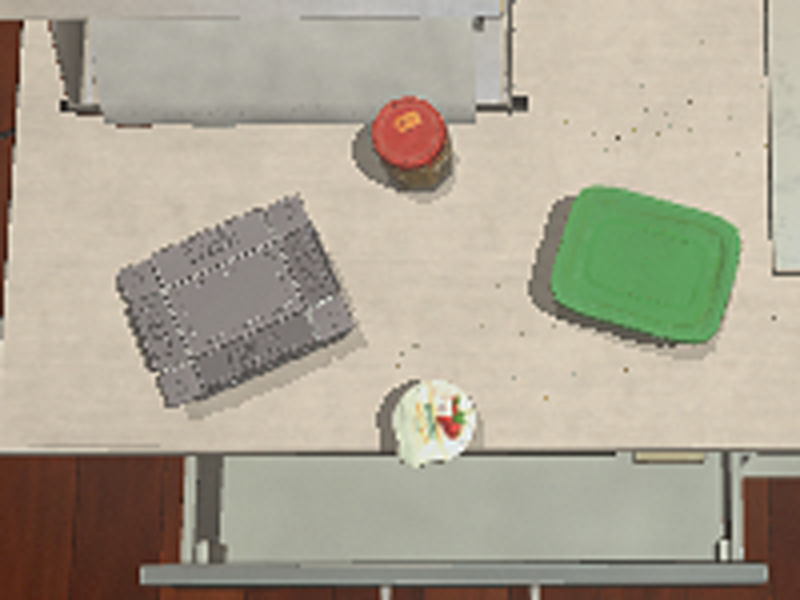

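View pics/scene0.png

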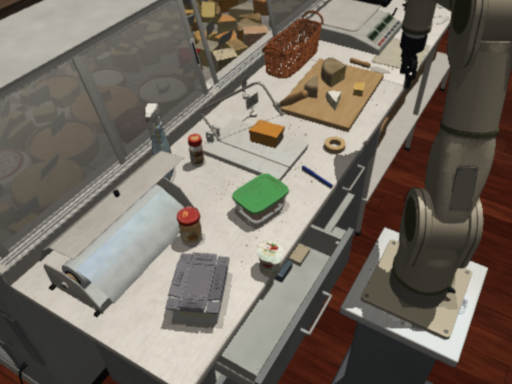

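The zoomed top view shows the grey box at about px (159,205), turned, with jar, pot and tub to its right and none of them touching it. Next I measure its pose.

```bash
cat > h.py <<'E'
import numpy as np,cv2
from scipy.spatial.transform import Rotation as R
def cloud(c):
    K=c["camera_matrix"];d=c["depth"];v,u=np.indices(d.shape)
    p=np.stack([(u-K[0,2])/K[0,0]*d,(v-K[1,2])/K[1,1]*d,d],-1)
    return p
def world(c):
    return cloud(c)@R.from_quat(c["attitude"]).as_matrix().T+c["origin"]
E
python3 - <<'E'
from h import *
from workcell import cams,manip
for n in ["top","scene"]:
    c=cams.camera(n); P=world(c)
    o=cams.outline_of(n,"snap_box")[0]; m=o["region"]
    tab=P[(abs(P[...,2])<.02)][:,2]; print(n,o["conf"],m.sum(),"table z",np.median(tab))
    Q=P[m&(c["depth"]>0)]; Q=Q[(Q[:,2]>.055)&(Q[:,2]<.095)]
    r=cv2.minAreaRect(Q[:,:2].astype(np.float32)*1000); print(r, np.percentile(Q[:,2],[5,50,95]))
    # robust: edge based on boundary percentiles along yaw
    best=None
    for a in np.arange(-.6,.6,.005):
        e=np.c_[np.cos(a)*Q[:,0]+np.sin(a)*Q[:,1],-np.sin(a)*Q[:,0]+np.cos(a)*Q[:,1]]
        lo,hi=np.percentile(e,.5,axis=0),np.percentile(e,99.5,axis=0)
        s=np.prod(hi-lo)
        if best is None or s<best[0]: best=(s,a,lo,hi)
    s,a,lo,hi=best; mid=(lo+hi)/2; C=np.array([np.cos(a)*mid[0]-np.sin(a)*mid[1],np.sin(a)*mid[0]+np.cos(a)*mid[1]])
    print("yaw",a,"size",hi-lo,"centre",C)
    for t in ["near","far","right","left"]:
        for d in cams.outline_of(n,t+"_section_pad")[:1]:
            q=np.median(P[d["region"]],0); print(t,round(d["conf"],2),q, d["region"].sum())
    for t in ["sample_pot","honey_jar"]:
        for d in cams.outline_of(n,t)[:1]: print(t,np.median(P[d["region"]],0))
print(manip.get_obs()["clock"])
E
```

```text
top 0.64 1814 table z 0.002797712068165259
((474.0693054199219, 311.6219482421875), (129.2353973388672, 170.5385284423828), 24.301584243774414) [0.06708813 0.07416415 0.08399635]
yaw 0.4100000000000009 size [0.12654646 0.16618446] centre [0.47353989 0.31134588]
near 0.64 [ 0.4385794  -0.25809668  0.01580423] 59
far 0.5 [0.51915531 0.33234004 0.07746918] 257
right 0.53 [0.50283367 0.24595345 0.07919491] 160
left 0.47 [0.44819797 0.37513555 0.07956812] 127
sample_pot [0.37003391 0.13753909 0.07182716]
honey_jar [0.60819813 0.1574342  0.09875243]
scene 0.9 3530 table z -0.00030932737475430905
((471.8098449707031, 315.2117614746094), (134.0540771484375, 173.15396118164062), 23.972841262817383) [0.0660441  0.0711747  0.08103602]
yaw 0.41500000000000103 size [0.12971635 0.16878617] centre [0.47065159 0.31566751]
near 0.68 [0.42493084 0.29606206 0.07479889] 521
far 0.94 [0.51473799 0.33853332 0.07542078] 443
right 0.56 [0.49923234 0.25325471 0.07508481] 285
left 0.86 [0.44013013 0.38313454 0.0760547 ] 313
sample_pot [0.36018349 0.15258376 0.06807786]
honey_jar [0.59958366 0.17857838 0.07760118]
1.3
```

Run:
```python
from h import *
from workcell import manip
o=manip.get_obs(); M=R.from_quat(o["ee_rot"]).as_matrix(); print(np.round(M,3))
for n in ["top","scene"]:
    c=dict(np.load(n+"0.npz")); P=world(c).reshape(-1,3); P=P[c["depth"].ravel()>0]
    P=P[(P[:,2]>.11)&(P[:,2]<.6)]
    for i in np.arange(.3,.8,.05):
        print(round(i,2),[ "%3d"%(100*max(P[(abs(P[:,0]-i)<.026)&(abs(P[:,1]-j)<.05)][:,2],default=0)) for j in np.arange(-.7,.55,.1)])
A=np.array([.273,-.562,.231])
for B in ([.5,-.2,.23],[.472,.313,.23]):
    B=np.array(B);print(np.round(M.T@(B-A)*1000)); A=B
```

```text
[[ 0.     0.437 -0.899]
 [-0.    -0.899 -0.437]
 [-1.     0.    -0.   ]]
0.3 ['  0', ' 48', ' 59', '  0', '  0', '  0', '  0', '  0', '  0', '  0', '  0', '  0', '  0']
0.35 ['  0', ' 59', ' 59', '  0', '  0', '  0', '  0', '  0', '  0', '  0', '  0', '  0', '  0']
0.4 ['  0', '  0', '  0', '  0', '  0', '  0', '  0', '  0', '  0', '  0', '  0', '  0', '  0']
0.45 ['  0', '  0', '  0', '  0', '  0', ' 33', '  0', '  0', '  0', '  0', '  0', '  0', '  0']
0.5 ['  0', '  0', '  0', '  0', '  0', ' 33', '  0', '  0', '  0', '  0', '  0', '  0', '  0']
0.55 ['  0', '  0', '  0', '  0', '  0', ' 29', '  0', '  0', '  0', '  0', '  0', '  0', '  0']
0.6 ['  0', '  0', '  0', '  0', '  0', ' 31', '  0', '  0', '  0', '  0', '  0', '  0', '  0']
0.65 ['  0', '  0', '  0', '  0', '  0', ' 31', '  0', '  0', '  0', '  0', '  0', '  0', '  0']
0.7 ['  0', '  0', '  0', '  0', '  0', ' 27', '  0', '  0', ' 22', ' 22', ' 22', ' 22', ' 22']
0.75 ['  0', '  0', '  0', '  0', '  0', ' 23', '  0', '  0', ' 21', ' 22', ' 23', ' 21', ' 21']
0.3 ['  0', ' 48', ' 52', '  0', '  0', '  0', '  0', '  0', '
[... 242 characters left out ...]
 0', '  0', '  0', '  0', ' 33', '  0', '  0', '  0', '  0', '  0', '  0', '  0']
0.5 ['  0', '  0', '  0', '  0', '  0', ' 32', '  0', '  0', '  0', '  0', '  0', '  0', '  0']
0.55 ['  0', '  0', '  0', '  0', '  0', ' 28', '  0', '  0', '  0', '  0', '  0', '  0', '  0']
0.6 ['  0', '  0', '  0', '  0', '  0', ' 31', '  0', '  0', '  0', '  0', '  0', '  0', '  0']
0.65 ['  0', '  0', '  0', '  0', '  0', ' 31', '  0', '  0', ' 21', ' 22', ' 21', ' 21', ' 21']
0.7 ['  0', '  0', '  0', '  0', '  0', ' 27', '  0', '  0', ' 21', ' 22', ' 22', ' 21', ' 21']
0.75 ['  0', '  0', '  0', '  0', '  0', ' 23', '  0', '  0', ' 21', ' 21', ' 23', ' 21', ' 21']
[   1. -226. -362.]
[  -0. -474. -199.]
```

The box is at about (0.472, 0.313) with yaw 0.415, and the tool's yaw already nearly matches. A frame about 0.33 m high stands at y≈-0.2, so I raise the tool before crossing.

```bash
python3 -m handwheel '-50 0 0 0 0 0 0; -50 0 0 0 0 0 0; -50 0 0 0 0 0 0; -50 0 0 0 0 0 0; -40 0 0 0.037 0 0 0' 40
```

```text
clock: 1.8
position: [0.2732, -0.5617, 0.4748]
ee_rot: [0.692, 0.145, -0.692, 0.147]
ft_force: [0.1, -1.2, 0.1]
grip_width: 0.14
```

```bash
python3 -m handwheel '0 -27 -38 0 0 0 0; 0 -27 -38 0 0 0 0; 0 -27 -38 0 0 0 0; 0 -27 -38 0 0 0 0; 0 -27 -38 0 0 0 0; 0 -27 -38 0 0 0 0; 0 -27 -38 0 0 0 0; 0 -27 -38 0 0 0 0'; python3 -c "
from h import *
from workcell import manip
o=manip.get_obs();print(np.round(o['joint_pos'],2),o['grip_width']);print(np.round(R.from_quat(o['ee_rot']).as_matrix().T@(np.array([.472,.313,.22])-o['position'])*1000))"
```

```text
clock: 2.6
position: [0.4648, -0.2398, 0.4716]
ee_rot: [0.692, 0.146, -0.692, 0.146]
ft_force: [0.6, -0.8, -0.3]
grip_width: 0.004
[ 0.65  0.11 -0.3   1.23  0.03  1.8  -0.79] 0.004347440391167664
[ 251. -503. -230.]
```

```bash
python3 -m handwheel '0 -42 -19 0 0 0 0; 0 -42 -19 0 0 0 0; 0 -42 -19 0 0 0 0; 0 -42 -19 0 0 0 0; 0 -42 -19 0 0 0 0; 0 -42 -19 0 0 0 0; 0 -42 -19 0 0 0 0; 0 -42 -19 0 0 0 0'; python3 -m handwheel '30 -36 -17 0 0 0 0; 30 -36 -17 0 0 0 0; 30 -36 -17 0 0 0 0; 30 -36 -17 0 0 0 0; 40 -16 -5 0 0 0 0; 40 0 0 0 0 0 0; 0 0 0 0 0 0 0'
cat > look.py <<'E'
import sys
from h import *
from workcell import manip,cams
def look(tag):
    o=manip.get_obs(); c=cams.camera("wrist"); cv2.imwrite(f"pics/w{tag}.png",c["color"])
    T=c["T_tool_cam"]; M=R.from_quat(o["ee_rot"]).as_matrix()
    P=cloud(c)@T[:3,:3].T+T[:3,3]; W=P@M.T+o["position"]
    np.savez(f"w{tag}.npz",W=W,d=c["depth"]); return o,c,W,M
if __name__=="__main__":
    o,c,W,M=look(sys.argv[1]); print(o["position"],np.round(o["joint_pos"],2),c["T_tool_cam"].round(3).tolist())
    for t in ["near","far","right","left"]:
        for d in cams.outline_of("wrist",t+"_section_pad")[:2]:
            m=d["region"]&(c["depth"]>0)
            print(t,round(d["conf"],2),d["box"],np.median(W[m],0).round(4))
E
python3 look.py 1
```

```text
clock: 3.4
position: [0.4671, 0.1289, 0.4717]
ee_rot: [0.692, 0.146, -0.692, 0.146]
ft_force: [1.2, -0.3, -0.2]
grip_width: -0.0
clock: 4.1
position: [0.4678, 0.3017, 0.2664]
ee_rot: [-0.689, -0.145, 0.695, -0.147]
ft_force: [0.2, -1.1, 0.8]
grip_width: 0.001
[0.46777555 0.30169323 0.2664457 ] [ 0.02  0.26 -0.8   1.55  0.18  1.42 -1.94] [[0.0, -0.295, 0.956, -0.142], [1.0, 0.0, -0.0, 0.0], [-0.0, 0.956, 0.295, -0.076], [0.0, 0.0, 0.0, 1.0]]
near 0.85 [215.5, 187.2, 76.6, 25.3] [0.4327 0.2929 0.0755]
far 0.58 [208.1, 103.1, 89.7, 29.4] [0.5223 0.3338 0.0762]
right 0.66 [295.4, 137.3, 29.3, 50.8] [0.5065 0.2519 0.0765]
left 0.98 [185.5, 134.4, 26.1, 50.5] [0.4496 0.3767 0.0769]
```

View pics/w1.png

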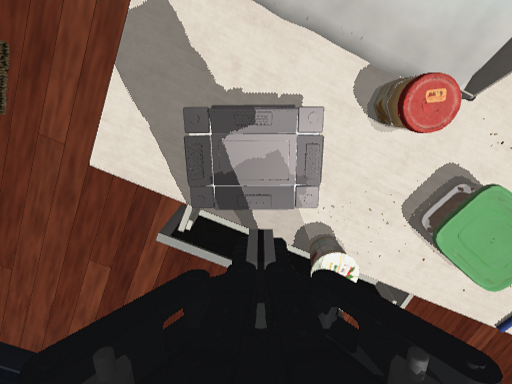

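Run:
```python
from h import *
W=np.load("w1.npz")["W"]; Q=W.reshape(-1,3); Q=Q[(Q[:,2]>.066)&(Q[:,2]<.095)&(abs(Q[:,0]-.47)<.13)&(abs(Q[:,1]-.31)<.14)]
best=None
for a in np.arange(.3,.55,.005):
    e=np.c_[np.cos(a)*Q[:,0]+np.sin(a)*Q[:,1],-np.sin(a)*Q[:,0]+np.cos(a)*Q[:,1]]
    lo,hi=np.percentile(e,.3,axis=0),np.percentile(e,99.7,axis=0); s=np.prod(hi-lo)
    if best is None or s<best[0]: best=(s,a,lo,hi)
s,a,lo,hi=best; mid=(lo+hi)/2; c,sn=np.cos(a),np.sin(a); C=np.array([c*mid[0]-sn*mid[1],sn*mid[0]+c*mid[1]])
print(a,hi-lo,C)
```

```text
0.35000000000000003 [0.21055504 0.2538853 ] [0.45674277 0.26339383]
```

The wrist view shows the lid squarely, with sections at about px (253,118) far, (258,198) near, (311,160) right and (197,160) left. Their midpoints give a centre of (0.477, 0.314) and yaw 0.428.

```bash
cat > plan.py <<'E'
from h import *
from workcell import manip
o=manip.get_obs(); M=R.from_quat(o["ee_rot"]).as_matrix(); p=o["position"]
C=np.array([.4765,.314]); a=.426
zt=M[:,2]; print("tool yaw",np.arctan2(-zt[1],-zt[0]),"tilt",M[:,0].round(3),"p",p.round(4),"f",o["ft_force"].round(1),"t",round(float(o["clock"]),2))
b=np.array([[np.cos(a),-np.sin(a)],[np.sin(a),np.cos(a)]])
for n,v in dict(near=(-.0535,0),far=(.0535,0),right=(0,-.0735),left=(0,.0735)).items():
    q=np.r_[C+b@v,.08]; print(n,q.round(4),"tool mm",(M.T@(q-p)*1000).round(1))
E
python3 plan.py
```

```text
tool yaw 0.4147864122741127 tilt [ 0.003  0.002 -1.   ] p [0.4708 0.3032 0.2739] f [-0.1 -0.   0.3] t 4.35
near [0.4278 0.2919 0.08  ] tool mm [193.7  -7.   44.7]
far [0.5252 0.3361 0.08  ] tool mm [194.1  -8.2 -62.3]
right [0.5069 0.2471 0.08  ] tool mm [193.9  65.9  -9.7]
left [0.4461 0.3809 0.08  ] tool mm [193.9 -81.1  -8. ]
```

```bash
python3 plan.py|head -1; python3 look.py 2; python3 plan.py|head -1
```

```text
tool yaw 0.4147864122741127 tilt [ 0.003  0.002 -1.   ] p [0.4708 0.3032 0.2739] f [-0.1 -0.   0.3] t 4.35
[0.47083897 0.30320184 0.27387897] [ 0.02  0.25 -0.8   1.54  0.18  1.42 -1.94] [[0.0, -0.295, 0.956, -0.142], [1.0, 0.0, -0.0, 0.0], [-0.0, 0.956, 0.295, -0.076], [0.0, 0.0, 0.0, 1.0]]
near 0.57 [218.4, 187.0, 72.9, 27.5] [0.4327 0.2946 0.0756]
near 0.2 [364.9, 79.7, 90.7, 56.3] [0.6137 0.1752 0.0978]
far 0.79 [209.7, 109.3, 89.0, 29.8] [0.5223 0.3345 0.0761]
far 0.22 [493.8, 316.9, 18.2, 12.8] [ 0.3733 -0.2352  0.0082]
right 0.88 [293.2, 140.5, 32.3, 48.3] [0.5053 0.2518 0.0766]
left 0.65 [185.7, 135.8, 28.5, 53.5] [0.4492 0.3768 0.0768]
tool yaw 0.4154174659116863 tilt [ 0.001  0.    -1.   ] p [0.4701 0.303  0.2721] f [0.4 0.5 0.5] t 4.6
```

```bash
python3 -m handwheel '20 -7 44 0 0 0 0; 45 0 0 0 0 0 0; 45 0 0 0 0 0 0; 40 0 0 0 0 0 0; 20 0 0 0 0 0 0; 0 0 0 0 0 0 0; 0 0 0 0 0 0 0;0 0 0 0 0 0 0'; python3 plan.py
```

```text
clock: 5.4
position: [0.4276, 0.2923, 0.103]
ee_rot: [0.693, 0.146, -0.691, 0.146]
ft_force: [-0.3, 0.2, 0.3]
grip_width: 0.005
tool yaw 0.415709816749147 tilt [ 0.002  0.001 -1.   ] p [0.4276 0.2923 0.103 ] f [-0.3  0.2  0.3] t 5.4
near [0.4278 0.2919 0.08  ] tool mm [23.   0.5  0.1]
far [0.5252 0.3361 0.08  ] tool mm [  23.3   -0.6 -106.9]
right [0.5069 0.2471 0.08  ] tool mm [ 23.1  73.4 -54.2]
left [0.4461 0.3809 0.08  ] tool mm [ 23.2 -73.6 -52.6]
```

```bash
python3 -m handwheel '10 0 0 0 0 0 0; 7 0 0 0 0 0 0; 3 0 0 0 0 0 0; 2 0 0 0 0 0 0; 2 0 0 0 0 0 0; 0 0 0 0 0 0 0'; python3 -m handwheel '2 0 0 0 0 0 0; 0 0 0 0 0 0 0'; python3 -m handwheel '2 0 0 0 0 0 0; 0 0 0 0 0 0 0'; python3 -m handwheel '2 0 0 0 0 0 0; 0 0 0 0 0 0 0'
```

```text
clock: 6.0
position: [0.4264, 0.2915, 0.077]
ee_rot: [-0.692, -0.146, 0.692, -0.146]
ft_force: [0.0, 0.7, 0.0]
grip_width: -0.002
clock: 6.2
position: [0.4267, 0.2915, 0.075]
ee_rot: [-0.692, -0.146, 0.692, -0.146]
ft_force: [0.5, -0.4, 0.0]
grip_width: 0.001
clock: 6.4
position: [0.4268, 0.2916, 0.0732]
ee_rot: [0.692, 0.146, -0.692, 0.146]
ft_force: [0.6, -0.1, -0.6]
grip_width: 0.008
clock: 6.6
position: [0.4269, 0.2918, 0.0728]
ee_rot: [0.692, 0.146, -0.692, 0.146]
ft_force: [-7.8, -6.4, 21.4]
grip_width: 0.001
```

Force jumped to 21 N at z 0.0728, which looks like the hard stop. I back off and check this section before going on.

```bash
python3 -m handwheel '-15 0 0 0 0 0 0; -30 0 0 0 0 0 0; -30 0 0 0 0 0 0; 0 37 -27 0 0 0 0; 0 37 -27 0 0 0 0; 0 0 0 0 0 0 0; 0 0 0 0 0 0 0'; python3 plan.py; python3 look.py 3
```

```text
clock: 7.3
position: [0.5066, 0.245, 0.1463]
ee_rot: [-0.692, -0.145, 0.692, -0.145]
ft_force: [-0.9, 0.9, 0.3]
grip_width: -0.0
tool yaw 0.41365883303352713 tilt [-0.  0. -1.] p [0.5066 0.245  0.1463] f [-0.9  0.9  0.3] t 7.3
near [0.4278 0.2919 0.08  ] tool mm [ 66.3 -74.6  53.3]
far [0.5252 0.3361 0.08  ] tool mm [ 66.3 -75.9 -53.7]
right [0.5069 0.2471 0.08  ] tool mm [66.3 -1.8 -1.1]
left [0.4461 0.3809 0.08  ] tool mm [  66.3 -148.7    0.7]
[0.50662099 0.24500432 0.14625657] [ 0.09  0.35 -0.74  1.7   0.25  1.18 -1.88] [[0.0, -0.295, 0.956, -0.142], [1.0, 0.0, -0.0, 0.0], [-0.0, 0.956, 0.295, -0.076], [0.0, 0.0, 0.0, 1.0]]
near 0.69 [120.6, 239.5, 112.9, 28.1] [0.4319 0.2945 0.0697]
near 0.16 [91.9, 119.4, 140.0, 43.4] [0.523  0.3341 0.0763]
far 0.67 [88.2, 119.9, 142.7, 46.9] [0.5229 0.3341 0.0764]
right 0.87 [233.2, 167.0, 41.9, 70.0] [0.5099 0.2516 0.0769]
left 0.56 [58.5, 164.9, 55.5, 74.2] [0.4509 0.3756 0.0765]
```

View pics/w3.png

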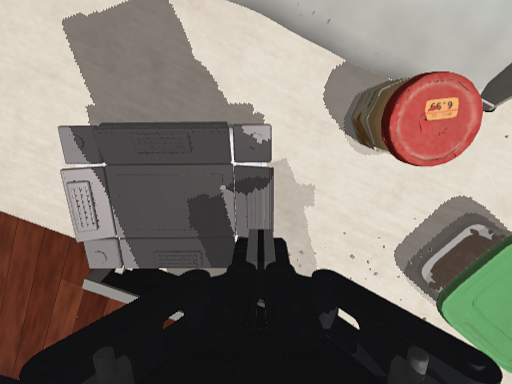

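The near section is flush: it reads 0.0697, while the other three still read about 0.0765, and the box hasn't moved. Right section next.

```bash
python3 -m handwheel '35 -2 -1 0 0 0 0; 18 0 0 0 0 0 0; 8 0 0 0 0 0 0; 4 0 0 0 0 0 0; 3 0 0 0 0 0 0; 2 0 0 0 0 0 0; 2 0 0 0 0 0 0; 0 0 0 0 0 0 0'; python3 -m handwheel '2 0 0 0 0 0 0; 0 0 0 0 0 0 0'
```

```text
clock: 8.35
position: [0.5062, 0.2483, 0.0747]
ee_rot: [0.692, 0.146, -0.692, 0.146]
ft_force: [0.5, -0.4, 0.3]
grip_width: -0.001
clock: 8.55
position: [0.5063, 0.2484, 0.073]
ee_rot: [0.692, 0.146, -0.692, 0.146]
ft_force: [-2.5, -0.3, 6.8]
grip_width: -0.0
```

```bash
python3 -m handwheel '1 0 0 0 0 0 0; 0 0 0 0 0 0 0'; python3 -m handwheel '-15 0 0 0 0 0 0; -20 0 0 0 0 0 0; -20 0 0 0 0 0 0; 0 -37 -26 0 0 0 0; 0 -37 -26 0 0 0 0; 0 0 0 0 0 0 0; 0 0 0 0 0 0 0'; python3 plan.py; python3 look.py 4
```

```text
clock: 8.75
position: [0.5064, 0.2484, 0.0729]
ee_rot: [0.692, 0.146, -0.691, 0.146]
ft_force: [-5.5, -3.1, 16.1]
grip_width: -0.003
clock: 9.45
position: [0.5232, 0.3381, 0.1264]
ee_rot: [-0.692, -0.147, 0.692, -0.146]
ft_force: [-0.9, -0.7, -0.1]
grip_width: -0.001
tool yaw 0.4181534675684783 tilt [-0.001  0.001 -1.   ] p [0.5232 0.3381 0.1264] f [-0.9 -0.7 -0.1] t 9.45
near [0.4278 0.2919 0.08  ] tool mm [ 46.5   3.5 105.9]
far [0.5252 0.3361 0.08  ] tool mm [46.4  2.7 -1.1]
right [0.5069 0.2471 0.08  ] tool mm [46.4 76.6 51.8]
left [0.4461 0.3809 0.08  ] tool mm [ 46.5 -70.4  53. ]
[0.52315974 0.33809432 0.12644548] [-0.1   0.51 -0.73  1.56  0.35  1.21 -2.04] [[0.0, -0.295, 0.956, -0.142], [1.0, 0.0, -0.0, 0.0], [-0.0, 0.956, 0.295, -0.076], [0.0, 0.0, 0.0, 1.0]]
near 0.58 [254.2, 303.4, 11.6, 25.2] [0.4319 0.2974 0.0721]
far 0.57 [192.1, 189.2, 141.9, 45.4] [0.5249 0.3369 0.0762]
right 0.91 [324.6, 232.4, 45.6, 53.3] [0.5176 0.2569 0.07  ]
left 0.89 [157.3, 232.2, 42.8, 46.1] [0.4636 0.3833 0.0768]
left 0.74 [326.9, 231.7, 39.4, 51.5] [0.5176 0.2569 0.07  ]
```

The right section is shut (0.070). Far section next.

```bash
python3 -m handwheel '20 2 -1 0 0 0 0; 15 0 0 0 0 0 0; 6 0 0 0 0 0 0; 4 0 0 0 0 0 0; 3 0 0 0 0 0 0; 2 0 0 0 0 0 0; 2 0 0 0 0 0 0; 0 0 0 0 0 0 0'; python3 -m handwheel '1 0 0 0 0 0 0; 0 0 0 0 0 0 0';python3 -m handwheel '1 0 0 0 0 0 0; 0 0 0 0 0 0 0'
```

```text
clock: 10.5
position: [0.5252, 0.3352, 0.0741]
ee_rot: [-0.692, -0.146, 0.692, -0.146]
ft_force: [-0.4, 0.0, -0.9]
grip_width: -0.001
clock: 10.7
position: [0.5252, 0.3354, 0.0732]
ee_rot: [-0.692, -0.146, 0.692, -0.146]
ft_force: [-0.0, -0.6, -1.2]
grip_width: 0.003
clock: 10.9
position: [0.5253, 0.3354, 0.073]
ee_rot: [-0.692, -0.146, 0.692, -0.146]
ft_force: [-2.5, -2.6, 7.6]
grip_width: 0.001
```

```bash
python3 -m handwheel '1 0 0 0 0 0 0; 0 0 0 0 0 0 0'; python3 -m handwheel '-15 0 0 0 0 0 0; -20 0 0 0 0 0 0; -20 0 0 0 0 0 0; 0 -37 27 0 0 0 0; 0 -37 27 0 0 0 0; 0 0 0 0 0 0 0; 0 0 0 0 0 0 0'; python3 plan.py; python3 look.py 5
```

```text
clock: 11.1
position: [0.5256, 0.3356, 0.0729]
ee_rot: [0.692, 0.146, -0.692, 0.146]
ft_force: [-5.5, -3.2, 15.1]
grip_width: 0.0
clock: 11.8
position: [0.4455, 0.3819, 0.127]
ee_rot: [0.692, 0.147, -0.691, 0.147]
ft_force: [0.7, -1.9, 0.3]
grip_width: -0.001
tool yaw 0.41839113389178073 tilt [ 0.001  0.    -1.   ] p [0.4455 0.3819 0.127 ] f [ 0.7 -1.9  0.3] t 11.8
near [0.4278 0.2919 0.08  ] tool mm [47.  75.1 52.8]
far [0.5252 0.3361 0.08  ] tool mm [ 47.1  74.3 -54.2]
right [0.5069 0.2471 0.08  ] tool mm [ 47.1 148.2  -1.3]
left [0.4461 0.3809 0.08  ] tool mm [47.   1.2 -0.1]
[0.44548777 0.38193279 0.12702668] [-0.17  0.44 -0.77  1.66  0.33  1.18 -2.17] [[0.0, -0.295, 0.956, -0.142], [1.0, 0.0, -0.0, 0.0], [-0.0, 0.956, 0.295, -0.076], [0.0, 0.0, 0.0, 1.0]]
near 0.89 [290.4, 246.4, 119.5, 35.1] [0.435  0.2892 0.0697]
right 0.65 [415.8, 170.5, 54.7, 75.5] [0.5066 0.2535 0.07  ]
right 0.24 [244.0, 168.2, 39.6, 68.5] [0.4558 0.382  0.0769]
left 0.62 [242.1, 167.3, 45.8, 69.9] [0.4556 0.3819 0.0762]
left 0.62 [417.4, 170.3, 52.1, 74.4] [0.5069 0.2534 0.07  ]
```

```bash
python3 -m handwheel '20 0 0 0 0 0 0; 15 0 0 0 0 0 0; 6 0 0 0 0 0 0; 4 0 0 0 0 0 0; 3 0 0 0 0 0 0; 2 0 0 0 0 0 0; 2 0 0 0 0 0 0; 0 0 0 0 0 0 0'; python3 -m handwheel '1 0 0 0 0 0 0; 0 0 0 0 0 0 0';python3 -m handwheel '1 0 0 0 0 0 0; 0 0 0 0 0 0 0'
```

```text
clock: 12.85
position: [0.4464, 0.3808, 0.0741]
ee_rot: [-0.692, -0.146, 0.692, -0.146]
ft_force: [-0.6, 0.2, 0.3]
grip_width: 0.0
clock: 13.05
position: [0.4464, 0.381, 0.0732]
ee_rot: [0.692, 0.146, -0.692, 0.146]
ft_force: [-0.1, -0.9, -0.3]
grip_width: 0.0
clock: 13.25
position: [0.4464, 0.3811, 0.073]
ee_rot: [0.692, 0.146, -0.692, 0.146]
ft_force: [-2.1, -2.6, 8.2]
grip_width: -0.003
```

Now up and back over the middle to check all four.

```bash
python3 -m handwheel '1 0 0 0 0 0 0; 0 0 0 0 0 0 0'; python3 -m handwheel '-15 0 0 0 0 0 0; -30 0 0 0 0 0 0; -45 0 0 0 0 0 0; -45 0 0 0 0 0 0; -45 40 0 0 0 0 0; -20 40 15 0 0 0 0; 0 0 0 0 0 0 0; 0 0 0 0 0 0 0'; python3 look.py 6
python3 - <<'E'
from h import *
from workcell import cams,manip
W=np.load("w6.npz")["W"]; d=np.load("w6.npz")["d"]
C=np.array([.4765,.314]); a=.426; b=np.array([[np.cos(a),-np.sin(a)],[np.sin(a),np.cos(a)]])
L=(W[...,:2]-C)@b; z=W[...,2]
for n,(x,y) in dict(near=(-.06,0),far=(.06,0),right=(0,-.08),left=(0,.08),mid=(0,0),c1=(.05,.07),c2=(-.05,-.07)).items():
    m=(abs(L[...,0]-x)<(.003 if y==0 and x else .015))&(abs(L[...,1]-y)<(.003 if x==0 and y else .015))&(z>.04); print(n,m.sum(),np.percentile(z[m],[10,50,90]).round(4) if m.any() else None)
c=cams.camera("scene"); cv2.imwrite("pics/scene6.png",c["color"])
print(manip.get_obs()["clock"])
E
```

```text
clock: 13.45
position: [0.4465, 0.3811, 0.0729]
ee_rot: [0.692, 0.146, -0.692, 0.146]
ft_force: [-4.6, -5.7, 17.2]
grip_width: 0.0
clock: 14.25
position: [0.4627, 0.3072, 0.2647]
ee_rot: [0.693, 0.145, -0.691, 0.145]
ft_force: [-1.0, -0.1, 0.1]
grip_width: -0.001
[0.46267913 0.30724135 0.26470483] [ 0.01  0.25 -0.8   1.57  0.18  1.4  -1.96] [[0.0, -0.295, 0.956, -0.142], [1.0, 0.0, -0.0, 0.0], [-0.0, 0.956, 0.295, -0.076], [0.0, 0.0, 0.0, 1.0]]
near 0.77 [220.5, 186.6, 79.0, 20.7] [0.4316 0.2942 0.0697]
far 0.71 [214.5, 107.3, 89.0, 28.2] [0.5212 0.335  0.0698]
far 0.42 [188.2, 104.9, 143.7, 102.3] [0.4803 0.3152 0.0698]
right 0.74 [299.0, 134.7, 29.1, 50.3] [0.5058 0.2519 0.07  ]
left 0.76 [191.1, 132.3, 27.0, 49.9] [0.4492 0.377  0.07  ]
left 0.22 [221.0, 185.9, 78.7, 23.4] [0.4322 0.2938 0.0696]
near 88 [0.0716 0.0725 0.0735]
far 898 [0.0726 0.4072 0.4072]
right 98 [0.07   0.0724 0.0737]
left 100 [0.0711 0.0727 0.0738]
mid 14004 [0.2886 0.3439 0.3601]
c1 615 [0.0687 0.0697 0.0708]
c2 490 [0.0685 0.0696 0.0707]
14.55
```

View pics/w6.png

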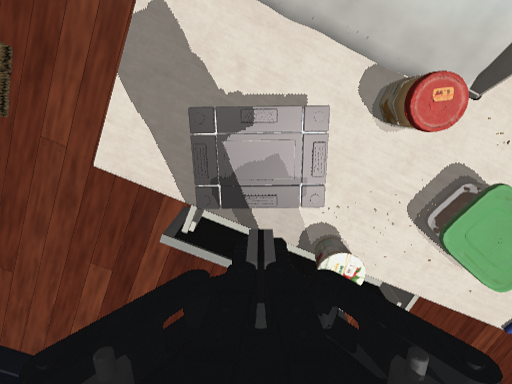

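View pics/scene6.png

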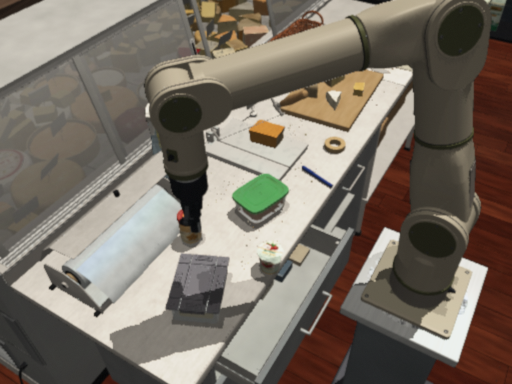

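All four sections read 0.070, level with the fixed corners. The box and the other things are where they were, and the tool is about 0.19 m above the lid and touching nothing.

```bash
python3 -m handwheel '0 0 0 0 0 0 0; 0 0 0 0 0 0 0; 0 0 0 0 0 0 0'; python3 -c "
from workcell import hand_in; print(hand_in())"
```

```text
clock: 14.85
position: [0.462, 0.3082, 0.2635]
ee_rot: [-0.692, -0.146, 0.692, -0.146]
ft_force: [0.3, 0.0, 0.4]
grip_width: -0.0
the job is handed in; nothing more can be done
None
```

All four rim sections are pressed shut and the job is handed in, at 14.85 s on the robot's clock. With the fingers closed I pressed the pads straight down one after another round the box: near, right, far, left. Each one went to its hard stop at z ≈ 0.073, with readings of 15 to 21 N.

**Last checks:**
- **Lid:** the final wrist picture puts all four sections at z ≈ 0.070, level with the fixed corners. They read about 0.076 before pressing.
- **Box:** its sections are within about 1 mm of where they were, except one reading at 1.7 mm. That is within the 2 mm calibration.
- **Other things:** in the last scene and wrist pictures the bystanders appear where they were. I didn't measure them again.
- **Robot:** it stopped about 0.19 m above the lid with the force reading near zero.
- **Readings I set aside:**
  - The first top-camera look put the near pad in the wrong place, and I discarded it.
  - My own height check at the far edge and the middle of the lid picked up the gripper instead. Those two spots rest on the picture and, for the far section, on the network's reading.

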